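Make up the job tray for a drive rebuild

ROBOT

A 6-joint arm with a two-finger parallel gripper is mounted at the origin on the work surface. World frame = base frame: x ahead of the robot, y to its left, z up, the work surface at z = 0. Lengths are in m, angles in rad, forces in N, time in s.
With the tool pointing down it reaches from about 0.35 to 0.875 m from the base axis. Payload 4.2 kg.
Tool frame: the origin (TCP) lies midway between the tips of the shut fingers; the grasp point (between the pads) lies manip.tcp_to_grasp behind it (manip.tcp_to_grasp is the distance from the TCP to the grasp point, in m); z points along the fingers, x is the direction in which the jaws open and shut, and the axes are right-handed (so a half turn about z gives the same grasp; the last joint's range is limited). The gripper opens to 87 mm and grips with 3 to 60 N. Pads are 19 mm wide; open, the fingers measure 117 mm over their backs; the gripper's body (75 mm by 190 mm) begins 51 mm behind the grasp point.
Start: joints at [-0.936, 0.385, 0.008, 0, -1.194, -0.259], TCP at [0.229, -0.581, 0.223] pointing down, gripper open.
Joint ranges: [-3.14, 3.14], [-1.21, 2.06], [-1.07, 1.41], [-3.16, 2.05], [-2.99, -0.16], [-3.1, 3.1]. Speed limits (rad/s): [2.79, 2.79, 3.14, 3.14, 3.14, 3.14].

INTERFACE

Orientations are given as a 3x3 rotation matrix whose columns are the frame's x, y, z axes.
In Python, from bench import manip gives the robot as it stands. Calls block until the motion is done:
- manip.movep(position, orientation): joint-space move of the TCP to a pose.
- manip.move_linear(position, rotation=None, max_speed=0.15, f_stop=None): straight line of the TCP; rotation=None keeps the orientation; max_speed is the mean speed in m/s. With f_stop (N) it stops when the force on the tool has changed by that much, and returns True; else False.
- manip.move_joints(angles): joint-space move.
- manip.open_gripper() and manip.clamp(): open the fingers fully, or close them until they stop; the grip force is fixed at half the most.
- manip.wait(seconds).
- manip.inverse_kinematics(position, orientation): joint angles nearest the present ones, or None.
- manip.camera(name): name is "side" or "top" or "wrist"; returns (picture, depth): 384x512x3 uint8, red, green, blue; 384x512 float32, m along the optical axis (not along the pixel's ray), 0 where there is no reading.
- manip.camera_info(name): a dict with "camera_matrix" (3x3 intrinsics, pixels), "view" (4x4, takes a point from world to camera coordinates); the wrist camera has in their place "T_tool_cam" (4x4, takes a point from camera to tool coordinates, whose origin is the TCP and whose axes are the tool frame's). Camera axes: x right, y down, z forward; pixel columns grow to the right and rows downward; lengths in m; the calibration is good to about 2 mm. A picture is of the moment at which its call begins: read the wrist's pose just before it. camera_info takes no time and is no camera call.
A pose or a line that the arm cannot do raises manip.IKError and nothing moves.
- manip.hand_in(): hands the job in, once; it reports no verdict.
Readings, each from a call of its own:
- manip.read_time(): time.
- manip.read_q(): joint angles.
- manip.read_qd(): joint speeds.
- manip.read_tau(): joint torques, N m.
- manip.read_tool_pos(): TCP position.
- manip.read_tool_rot(): TCP orientation.
- manip.read_force(): force on the tool from outside, world axes, zero at the start.
- manip.read_ft_torque(): the same for the moment, N m.
- manip.read_opening(): finger opening in m.
Only numpy, scipy, OpenCV 4.12 (cv2) and the standard library are available. Lean on these libraries where they do the work, as an engineer would, in place of code of your own. Each camera call takes 0.05 s, during which the arm holds its last target.

TASK

Make up the job tray for the drive rebuild: stand the two big capacitors (both thick and tall) upright in the two empty small bays, one in each, lay the long power module flat in the wide bay and the cooling fan flat in the bay beside it, setting each part down rather than dropping it. The fan is tucked in between the iron stand and the tip-cleaner pot on the soldering mat: move the pot out of the way to get at it, and in the end have the pot standing where it stood. Leave the short capacitor, the slim capacitor and the short module where they are.

Things in the scene. Friction and masses are not known exactly. Their poses are not given: they have to be found in the camera images.
- tray: grey fixed job tray 173 (x) x 191 (y) x 15 high, left or right on the bench; origin: underside centre, z up. Floor 3 thick, all walls end 12 over it. Bay centres (own axes, mm): wide bay (-29.5, 32.5), 104 (x) x 118 (y); fan bay beside it (-29.5, -60.5), 104 x 62; small bays 57 x 59 at (54, 62), (54, 0), (54, -62). The middle one is taken by a tin of screws, part of the tray, 45 across, top at 36
- solder_mat: blue-grey fixed mat 240 (x) x 220 (y) x 3 thick, on the other side from the tray; origin: underside centre, z up. Part of it (own axes, mm): iron stand, base x -22 to 108, y -90 to -8, top at 33; the iron in its coil holder rises from x 5 to the +x end, y -66 to -32, its handle ending at x 155, top at 160. Fan and pot are by the base's -x face; the rest of the mat is free
- pot_center (a point): centre, half-way up, of the loose tip-cleaner pot: round steel pot with brass wool in its top, 62 across (58 between rim and foot), 55 high, 0.35 kg, upright on the mat (this point about 30 over the bench). Its side is about 8 from the fan's +y side (mat axes), too close for a finger
- fan_center (a point): centre, half-way up, of the loose cooling fan: black, 40 x 40 square, 28 high, blades seen on top, lying flat on the mat at about (-50, -30) in mat axes; own x, y along its sides and near the mat's axes, z up. The stand's base is 8 from its +x side, the pot 8 from its +y side; the other sides are clear
- cap_a_center (a point): centre, half-way up, of one of the two big capacitors: electrolytic capacitor: upright cylinder in a black sleeve with a grey stripe, two small aluminium screw terminals on its top; 36 across, 55 high without and 59 with the terminals (this point is 29.5 over its foot), about 90 g; z: own up axis
- cap_b_center (a point): the same point of the other big capacitor, identical to the first
- module_center (a point): centre, half-way up, of the long power module: dark block on a copper base plate with three terminal plates on top; 94 long (own x) x 34 wide (own y) x 30 high (34 over four small pins), lying on its base plate, about 160 g; its long axis starts within 0.4 rad of the world y
- cap_short_center (a point): does not belong in the tray: the same point of a short capacitor, 36 across like the big ones but 33 high (37 with terminals)
- cap_slim_center (a point): does not belong in the tray: the same point of a slim capacitor, as high as the big ones (59) but 25 across
- module_short_center (a point): does not belong in the tray: the same point of a short power module, two terminal plates, 60 long (own x) x 34 x 30 high
There are look-alikes about, which are no part of the job. Leave any yellow look-alike of the part that bears cap_b_center alone. What is shaped like the part that bears cap_a_center but red is not meant.

How it is judged:
At the end, for the whole second after the job is handed in: each big capacitor stands upright (within 0.12 rad) on the floor of its own empty small bay, the long module and the fan lie flat (within 0.12 rad) on the floor of the wide bay and of the bay beside it, the pot stands upright within 20 mm of where it stood at the start, and all are at rest ((((x of cap_a_center in the frame of tray between 0.04 and 0.068 m and y of cap_a_center in the frame of tray between 0.048 and 0.076 m and z of cap_a_center in the frame of tray below 0.0375 m and angle between cap_a_center's own z axis and vertical below 0.12 rad and linear speed of cap_a below 0.02 m/s) and (x of cap_b_center in the frame of tray between 0.04 and 0.068 m and y of cap_b_center in the frame of tray between -0.076 and -0.048 m and z of cap_b_center in the frame of tray below 0.0375 m and angle between cap_b_center's own z axis and vertical below 0.12 rad and linear speed of cap_b below 0.02 m/s)) or ((x of cap_a_center in the frame of tray between 0.04 and 0.068 m and y of cap_a_center in the frame of tray between -0.076 and -0.048 m and z of cap_a_center in the frame of tray below 0.0375 m and angle between cap_a_center's own z axis and vertical below 0.12 rad and linear speed of cap_a below 0.02 m/s) and (x of cap_b_center in the frame of tray between 0.04 and 0.068 m and y of cap_b_center in the frame of tray between 0.048 and 0.076 m and z of cap_b_center in the frame of tray below 0.0375 m and angle between cap_b_center's own z axis and vertical below 0.12 rad and linear speed of cap_b below 0.02 m/s))) and x of module_center in the frame of tray between -0.0665 and 0.0075 m and y of module_center in the frame of tray between -0.0105 and 0.0755 m and z of module_center in the frame of tray below 0.023 m and angle between each of module_center, fan_center's own z axis and vertical below 0.12 rad and linear speed of each of module, fan, pot below 0.02 m/s and x of fan_center in the frame of tray between -0.0635 and 0.0045 m and y of fan_center in the frame of tray between -0.074 and -0.047 m and z of fan_center in the frame of tray below 0.022 m and distance of pot_center from where it was at the start of the episode below 0.02 m and angle between pot_center's own z axis and vertical below 0.1 rad); the robot touches nothing.
It fails at once if a look-alike (short or slim capacitor, short module) was moved by more than 30 mm (distance of any of cap_short_center, cap_slim_center, module_short_center from where it was at the start of the episode above 0.03 m).
It fails at once if a part was dropped (fell freely from more than about 45 mm) ((linear speed of cap_a above 0.95 m/s and contact force between the fingers and cap_a below 0.05 N) or (linear speed of cap_b above 0.95 m/s and contact force between the fingers and cap_b below 0.05 N) or (linear speed of module above 0.95 m/s and contact force between the fingers and module below 0.05 N) or (linear speed of fan above 0.95 m/s and contact force between the fingers and fan below 0.05 N) or (linear speed of pot above 0.95 m/s and contact force between the fingers and pot below 0.05 N)).
It also fails if it takes over 134 s, if anything falls off the work surface, if the arm or the gripper's body presses on something with over 40 N, if the wrist force passes 120 N, or if a joint passes its speed limit or range.

## Working session

There is one attempt and no reset: what is moved stays moved. The work goes in short steps, each a Python script; the robot and the scene stay as the last script left them, time stands still between calls to the robot, and variables do not carry over. Pictures are saved under pics/ and viewed, and the job is handed in when it is done.

```bash
ls; mkdir -p pics
python3 - <<'E'
from bench import manip
import cv2,numpy as np
np.set_printoptions(precision=4,suppress=True)
print(manip.tcp_to_grasp, manip.read_time())
for n in ("top","side","wrist"):
    p,d=manip.camera(n); np.savez(f"{n}0.npz",p=p,d=d); cv2.imwrite(f"pics/{n}0.png",p[:,:,::-1])
    i=manip.camera_info(n); print(n,i)
E
```

```text
pics
0.0187 0.0
top {'camera_matrix': array([[438.402 ,   0.    , 258.5672],
       [  0.    , 438.402 , 189.7943],
       [  0.    ,   0.    ,   1.    ]]), 'view': array([[-0.0002, -0.9999, -0.0151,  0.0187],
       [-0.9822,  0.003 , -0.1879,  0.5729],
       [ 0.1879,  0.0148, -0.9821,  1.2818],
       [ 0.    ,  0.    ,  0.    ,  1.    ]])}
side {'camera_matrix': array([[484.7807,   0.    , 259.0747],
       [  0.    , 484.7807, 185.5905],
       [  0.    ,   0.    ,   1.    ]]), 'view': array([[-0.8387, -0.5445,  0.0035,  0.4887],
       [-0.3127,  0.4763, -0.8218,  0.237 ],
       [ 0.4458, -0.6903, -0.5698,  1.1309],
       [ 0.    ,  0.    ,  0.    ,  1.    ]])}
wrist {'camera_matrix': array([[343.5301,   0.    , 253.2032],
       [  0.    , 343.5301, 195.6762],
       [  0.    ,   0.    ,   1.    ]]), 'T_tool_cam': array([[ 1.    , -0.0001,  0.002 , -0.0001],
       [-0.0004,  0.9667,  0.2558, -0.0703],
       [-0.0019, -0.2558,  0.9667, -0.1623],
       [ 0.    ,  0.    ,  0.    ,  1.    ]])}
```

View pics/top0.png

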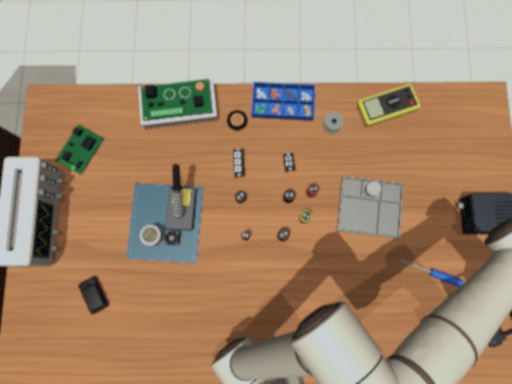

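View pics/side0.png

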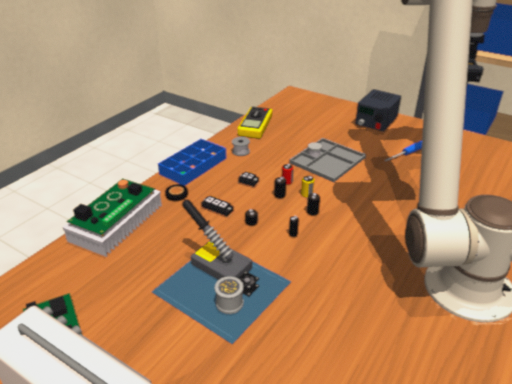

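Run:
```python
import cv2,numpy as np
t=cv2.imread("pics/top0.png");s=cv2.imread("pics/side0.png")
a=cv2.resize(t[140:270,120:420],(780,338),interpolation=cv2.INTER_CUBIC)
b=cv2.resize(s[130:320,150:380],(460,380)[:2] and (690,570),interpolation=cv2.INTER_CUBIC)
cv2.imwrite("pics/crop_t.png",a);cv2.imwrite("pics/crop_s.png",b)
```

```text
(no output)
```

View pics/crop_t.png

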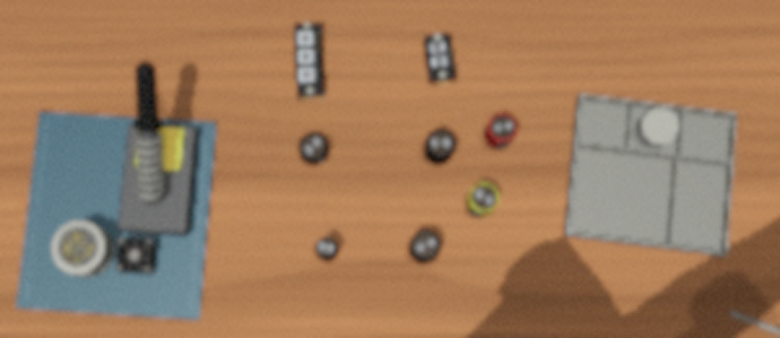

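View pics/crop_s.png

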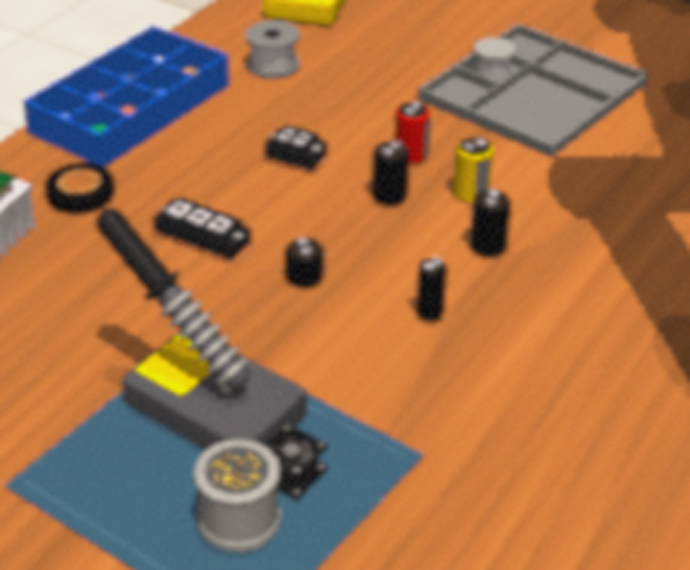

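```bash
cat > h.py <<'E'
from bench import manip
import numpy as np, cv2
np.set_printoptions(precision=4,suppress=True)
def Rd(th):  # tool down, jaw axis x at angle th in world
    c,s=np.cos(th),np.sin(th)
    return np.array([[c,s,0],[s,-c,0],[0,0,-1.]])
class View:
    def __init__(s,name,p,d,V,K): s.name,s.p,s.d,s.V,s.K=name,p,d,V,K
    def cloud(s):
        h,w=s.d.shape; u,v=np.meshgrid(np.arange(w),np.arange(h))
        X=np.stack([(u-s.K[0,2])/s.K[0,0]*s.d,(v-s.K[1,2])/s.K[1,1]*s.d,s.d],-1)
        W=(X-s.V[:3,3])@s.V[:3,:3]; W[s.d<=0]=np.nan; return W
    def ray(s,uv,z):
        uv=np.atleast_2d(np.asarray(uv,float))
        r=np.c_[(uv[:,0]-s.K[0,2])/s.K[0,0],(uv[:,1]-s.K[1,2])/s.K[1,1],np.ones(len(uv))]@s.V[:3,:3]
        o=-s.V[:3,:3].T@s.V[:3,3]; return o+r*((z-o[2])/r[:,2])[:,None]
    def proj(s,P):
        c=np.atleast_2d(P)@s.V[:3,:3].T+s.V[:3,3]; return np.c_[c[:,0]/c[:,2]*s.K[0,0]+s.K[0,2],c[:,1]/c[:,2]*s.K[1,1]+s.K[1,2]]
def take(name,tag=None):
    if name=="wrist":
        t,R=np.array(manip.read_tool_pos()),np.array(manip.read_tool_rot())
        p,d=manip.camera(name); i=manip.camera_info(name)
        T=np.eye(4);T[:3,:3]=R;T[:3,3]=t; V=np.linalg.inv(T@np.array(i["T_tool_cam"]))
    else:
        p,d=manip.camera(name); i=manip.camera_info(name); V=np.array(i["view"])
    v=View(name,p,d,V,np.array(i["camera_matrix"]))
    if tag: cv2.imwrite(f"pics/{tag}.png",p[:,:,::-1]); np.savez(f"{tag}.npz",p=p,d=d,V=V,K=v.K)
    return v
def load(tag):
    z=np.load(f"{tag}.npz"); return View(tag,z["p"],z["d"],z["V"],z["K"])
E
python3 - <<'E'
from h import *
z=np.load("top0.npz"); i=manip.camera_info("top"); v=View("top",z["p"],z["d"],np.array(i["view"]),np.array(i["camera_matrix"]))
W=v.cloud()
for n,(a,b),h in [("capA",(289,195),.057),("capB",(284,233),.057),("short",(241,196),.035),("slim",(246,234),.057),("red",(313,189),.057),("yel",(306,215),.057),("long",(239,163),.03),("shortm",(289,162),.03),("pot",(149.5,234.5),.055),("fan",(172.5,237),.031),("tin",(373.5,188),.036),("tray bl",(338,230),.015),("tray tl",(343,177),.015),("tray tr",(403,184),.015),("tray br",(399,237),.015),("mat tl",(135.5,183),.003),("mat tr",(203,188),.003),("mat br",(197,262),.003),("mat bl",(127,258),.003)]:
    print(n,v.ray((a,b),h)[0][:2], W[int(b),int(a)])
E
```

```text
capA [ 0.5561 -0.0745] [ 0.556  -0.0745  0.0576]
capB [ 0.441  -0.0581] [ 0.4408 -0.058   0.059 ]
short [0.5573 0.0724] [0.5569 0.0722 0.0373]
slim [0.4381 0.0553] [0.4375 0.055  0.0644]
red [ 0.5744 -0.1476] [ 0.5754 -0.1482  0.0516]
yel [ 0.4949 -0.1247] [ 0.4953 -0.125   0.0536]
long [0.6635 0.0797] [0.6632 0.0796 0.0315]
shortm [ 0.6661 -0.0774] [ 0.666  -0.0773  0.0304]
pot [0.4373 0.3451] [0.4381 0.3446 0.0628]
fan [0.4317 0.2807] [0.4318 0.2827 0.0288]
tin [ 0.581 -0.336] [ 0.5808 -0.3343  0.037 ]
tray bl [ 0.4537 -0.226 ] [ 0.4548 -0.2279  0.0038]
tray tl [ 0.6206 -0.2474] [ 0.6213 -0.2479  0.012 ]
tray tr [ 0.5975 -0.434 ] [ 0.6008 -0.439  -0.0009]
tray br [ 0.432  -0.4115] [ 0.432  -0.4115  0.0151]
mat tl [0.606  0.4113] [ 0.6068  0.4141 -0.0008]
mat tr [0.5891 0.1951] [0.589  0.1951 0.0034]
mat br [0.3571 0.2081] [0.3571 0.208  0.0041]
mat bl [0.3694 0.4252] [0.3695 0.426  0.0005]
```

Run:
```python
from h import *
print(manip.read_tool_rot())
for p in [(.5,-.33,.2),(.53,-.02,.22),(.43,.3,.2)]:
    for th in (-np.pi/2,0,np.pi/2,np.pi):
        q=manip.inverse_kinematics(p,Rd(th)); print(p,round(th,2),q)
```

```text
[[-0.3669  0.9303 -0.0007]
 [ 0.9303  0.3669  0.0015]
 [ 0.0016 -0.0001 -1.    ]]
(0.5, -0.33, 0.2) -1.57 [-0.3134  0.3572 -0.0926  0.     -1.121   1.8842]
(0.5, -0.33, 0.2) 0 [-0.3134  0.3572 -0.0926  0.     -1.121  -2.8282]
(0.5, -0.33, 0.2) 1.57 [-0.3134  0.3572 -0.0926  0.     -1.121  -1.2574]
(0.5, -0.33, 0.2) 3.14 [-0.3134  0.3572 -0.0926  0.     -1.121   0.3134]
(0.53, -0.02, 0.22) -1.57 [ 0.2683  0.2259 -0.2273  0.     -1.1176  1.3025]
(0.53, -0.02, 0.22) 0 [ 0.2683  0.2259 -0.2273  0.     -1.1176  2.8733]
(0.53, -0.02, 0.22) 1.57 [ 0.2683  0.2259 -0.2273  0.     -1.1176 -1.8391]
(0.53, -0.02, 0.22) 3.14 [ 0.2683  0.2259 -0.2273  0.     -1.1176 -0.2683]
(0.43, 0.3, 0.2) -1.57 [ 0.9189  0.2324 -0.272   0.     -1.0664  0.6519]
(0.43, 0.3, 0.2) 0 [ 0.9189  0.2324 -0.272   0.     -1.0664  2.2227]
(0.43, 0.3, 0.2) 1.57 [ 0.9189  0.2324 -0.272   0.     -1.0664 -2.4897]
(0.43, 0.3, 0.2) 3.14 [ 0.9189  0.2324 -0.272   0.     -1.0664 -0.9189]
```

Run:
```python
from h import *
pi=np.pi
manip.movep((.52,-.37,.2),Rd(pi)); v=take("wrist","w_tray"); print(manip.read_time())
manip.movep((.56,-.06,.22),Rd(pi)); v=take("wrist","w_parts"); take("side","s1"); print(manip.read_time())
manip.movep((.47,.28,.22),Rd(pi)); v=take("wrist","w_mat"); print(manip.read_time(),manip.read_q())
```

```text
1.55
2.8417
4.2167 [ 0.8317  0.2544 -0.1888  0.0001 -1.1278 -0.8335]
```

View pics/w_tray.png

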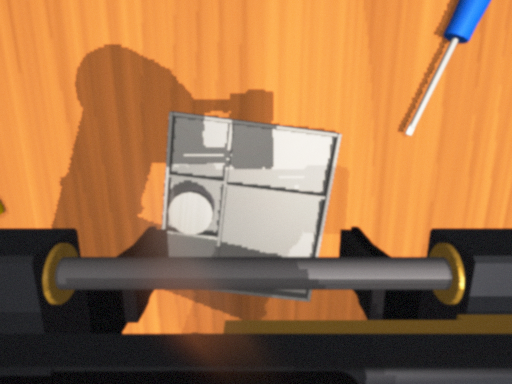

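View pics/w_parts.png

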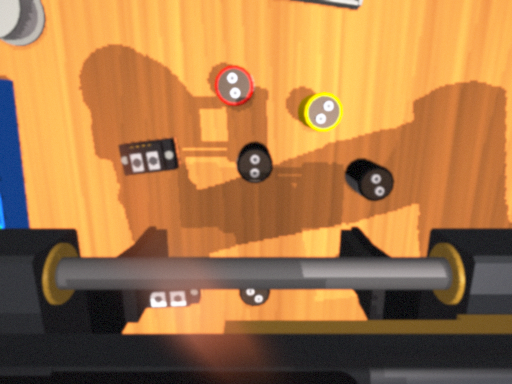

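View pics/w_mat.png

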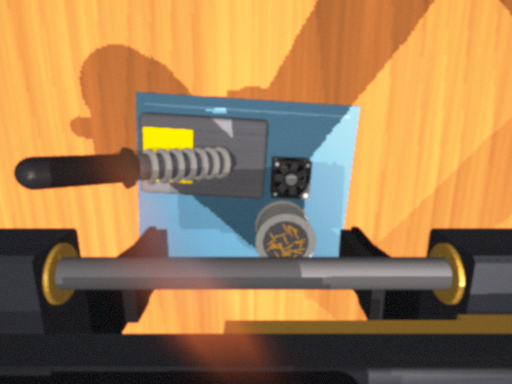

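View pics/s1.png

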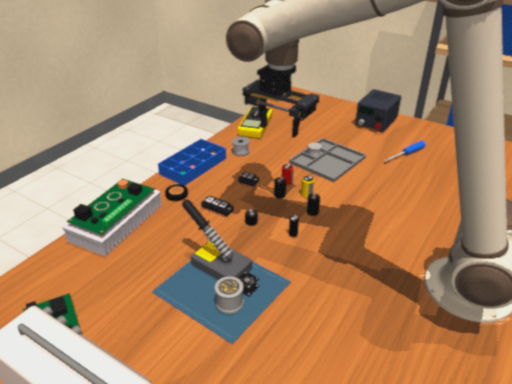

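Run:
```python
from h import *
pi=np.pi
manip.movep((.52,-.27,.22),Rd(pi)); v=take("wrist","w_tray2"); print(manip.read_time())
manip.movep((.57,.09,.22),Rd(pi)); v=take("wrist","w_parts2"); print(manip.read_time())
manip.movep((.47,.40,.22),Rd(pi)); v=take("wrist","w_mat2"); print(manip.read_time(),manip.read_q())
a=np.hstack([load("w_tray2").p[:,:,::-1],load("w_mat2").p[:,:,::-1]]);cv2.imwrite("pics/c1.png",cv2.resize(a[:260],(800,203)))
```

```text
6.2583
7.6667
8.95 [ 0.9649  0.3727 -0.0168  0.0001 -1.1814 -0.9668]
```

View pics/w_tray2.png

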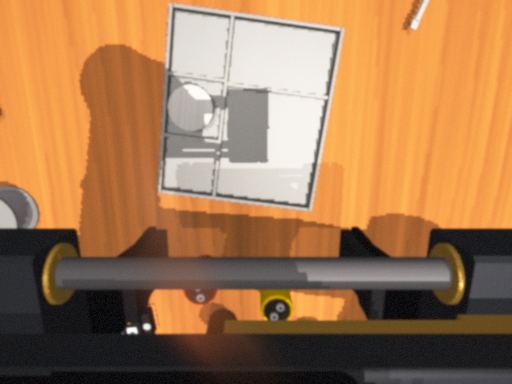

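View pics/w_parts2.png

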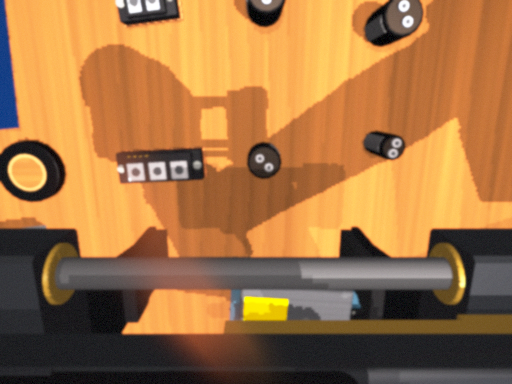

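View pics/w_mat2.png

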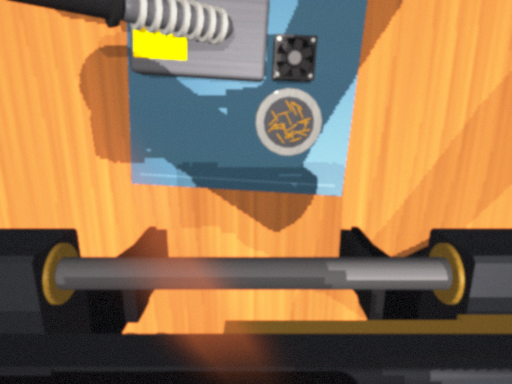

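```bash
cat > meas.py <<'E'
from h import *
def rect(P):
    (c,s,a)=cv2.minAreaRect((P[:,:2]*1000).astype(np.float32)); b=cv2.boxPoints((c,s,a))
    e=b[1]-b[0] if np.linalg.norm(b[1]-b[0])>np.linalg.norm(b[2]-b[1]) else b[2]-b[1]
    ang=np.arctan2(e[1],e[0]); ang=(ang+np.pi/2)%np.pi-np.pi/2
    return np.array(c)/1000,np.sort(s),ang   # centre, dims mm, angle of long axis
def blob(m,near):
    n,l,st,ce=cv2.connectedComponentsWithStats(m.astype(np.uint8)); k=l[int(near[1]),int(near[0])]
    if k==0:
        yy,xx=np.nonzero(m); j=np.argmin((xx-near[0])**2+(yy-near[1])**2); k=l[yy[j],xx[j]]
    yy,xx=np.nonzero(l==k); return np.c_[xx,yy].astype(float)
def above(v,xy,r,zlo,zhi,ztop):
    """pixels within r of xy with cloud height in band; ray-cast at ztop"""
    W=v.cloud(); m=(np.hypot(W[...,0]-xy[0],W[...,1]-xy[1])<r)&(W[...,2]>zlo)&(W[...,2]<zhi)
    m[222:]=False if v.name.startswith("w") else m[222:]
    yy,xx=np.nonzero(m); uv=np.c_[xx,yy].astype(float); return v.ray(uv,ztop),W[m],uv
E
python3 - <<'E'
from meas import *
v=load("w_tray2"); hsv=cv2.cvtColor(v.p,cv2.COLOR_RGB2HSV); m=(hsv[...,1]<60); m[222:]=0
uv=blob(m,(280,70)); print("tray",rect(v.ray(uv,.015)),len(uv),uv.min(0),uv.max(0))
W=v.cloud(); print("tray z floor",np.nanmedian(W[40:70,260:310,2]),np.nanmedian(W[20:60,185:215,2]),"tin",np.nanmedian(W[100:115,185:200,2]))
P,C,uv=above(v,(.58,-.335),.035,.028,.05,.036); print("tin",cv2.minEnclosingCircle((P[:,:2]*1000).astype(np.float32)),P.mean(0))
v=load("w_mat2"); 
P,C,uv=above(v,(.437,.345),.045,.045,.075,.058); print("pot",cv2.minEnclosingCircle((P[:,:2]*1000).astype(np.float32)),P.mean(0),np.percentile(C[:,2],[5,50,95]),uv.min(0),uv.max(0))
P,C,uv=above(v,(.432,.281),.035,.022,.042,.031); print("fan",rect(P),np.percentile(C[:,2],[5,50,95]),uv.min(0),uv.max(0))
for n,xy,h,r,names in [("capA",(.556,-.0745),.055,.028,("w_parts","w_parts2")),("capB",(.441,-.058),.055,.03,("w_parts","w_parts2")),("short",(.557,.072),.033,.028,("w_parts2",)),("slim",(.438,.055),.055,.028,("w_parts2",)),("red",(.574,-.148),.055,.028,("w_parts",))]:
  for vn in names:
    v=load(vn);P,C,uv=above(v,xy,r,h-.008,h+.012,h)
    if len(P)>10: print(n,vn,cv2.minEnclosingCircle((P[:,:2]*1000).astype(np.float32)),P.mean(0),np.percentile(C[:,2],[5,50,95]),uv.min(0),uv.max(0))
v=load("w_parts2");P,C,uv=above(v,(.6635,.08),.06,.02,.045,.03);print("long",rect(P),np.percentile(C[:,2],[5,50,95]),uv.min(0),uv.max(0))
v=load("w_parts");P,C,uv=above(v,(.666,-.077),.05,.02,.045,.03);print("shortm",rect(P),np.percentile(C[:,2],[5,50,95]))
E
```

```text
tray (array([ 0.528 , -0.3287]), array([171.7909, 189.5739]), np.float32(1.4439749)) 31060 [158.   3.] [343. 210.]
tray z floor 0.003008026342885261 0.0029438167291406443 tin 0.035930690650494125
tin ((580.8037109375, -335.74847412109375), 22.495895385742188) [ 0.5808 -0.3361  0.036 ]
pot ((437.0691223144531, 344.89080810546875), 30.66568946838379) [0.4371 0.3443 0.058 ] [0.055  0.0563 0.0579] [256.  88.] [321. 155.]
fan (array([0.4382, 0.2814]), array([47.4108, 57.6774]), np.float32(-0.056571722)) [0.0229 0.0302 0.0331] [256.  24.] [317.  79.]
capA w_parts ((557.8134765625, -75.04659271240234), 17.99842071533203) [ 0.5579 -0.0752  0.055 ] [0.053  0.0557 0.0592] [236. 146.] [272. 182.]
capA w_parts2 ((558.2205810546875, -66.17434692382812), 16.289928436279297) [ 0.5582 -0.0621  0.055 ] [0.0489 0.0549 0.0577] [247.   0.] [285.  16.]
capB w_parts ((440.5758056640625, -56.51121139526367), 18.84674072265625) [ 0.4405 -0.0569  0.055 ] [0.0508 0.0557 0.0596] [356. 165.] [394. 200.]
capB w_parts2 ((440.9281921386719, -54.233497619628906), 19.233781814575195) [ 0.4409 -0.0533  0.055 ] [0.0503 0.0555 0.0592] [379.   0.] [423.  38.]
short w_parts2 ((557.8577880859375, 75.54386901855469), 18.06252098083496) [0.5581 0.0754 0.033 ] [0.031  0.0337 0.0372] [247. 144.] [281. 178.]
slim w_parts2 ((438.51275634765625, 58.63327407836914), 13.596412658691406) [0.4383 0.0581 0.055 ] [0.0497 0.0555 0.06  ] [377. 134.] [405. 159.]
red w_parts ((576.5108642578125, -147.47927856445312), 17.840402603149414) [ 0.5764 -0.1476  0.055 ] [0.0533 0.0555 0.059 ] [215.  65.] [253. 105.]
long (array([0.6664, 0.0812]), array([32.1685, 87.6068]), np.float32(0.047875285)) [0.0207 0.0288 0.031 ] [116. 149.] [202. 183.]
shortm (array([ 0.6683, -0.0786]), array([32.1411, 54.8559]), np.float32(0.1213876)) [0.0205 0.0284 0.0309]
```

Run:
```python
from meas import *
for n,near,box in [("w_mat2",(294,58),(269,30,325,88)),("w_mat",(291,178),(269,152,320,200))]:
    v=load(n); W=v.cloud(); hsv=cv2.cvtColor(v.p,cv2.COLOR_RGB2HSV)
    m=np.zeros(W.shape[:2],bool); x0,y0,x1,y1=box
    m[y0:y1,x0:x1]=((W[y0:y1,x0:x1,2]>.027)&(W[y0:y1,x0:x1,2]<.045))
    uv=blob(m,near); P=v.ray(uv,.031); c,s,a=rect(P); print(n,c,s,a,uv.min(0),uv.max(0),P.mean(0))
    m=(hsv[...,0]>90)&(hsv[...,0]<115)&(hsv[...,1]>60); m[222:]=0
    yy,xx=np.nonzero(m); print("mat",rect(v.ray(np.c_[xx,yy],.003)))
    im=v.p[:,:,::-1].copy(); 
    if n=="w_mat2": cv2.imwrite("pics/c2.png",cv2.resize(im[0:200,120:380],(780,600),interpolation=cv2.INTER_CUBIC))
```

```text
w_mat2 [0.4302 0.2854] [16.076  16.3052] -0.0008047819 [286.  48.] [303.  66.] [0.4302 0.2855 0.031 ]
mat (array([0.4821, 0.3217]), array([199.9465, 237.0926]), np.float32(-0.061044097))
w_mat [0.4301 0.2843] [15.4866 15.9141] -0.7651766 [283. 171.] [299. 186.] [0.43   0.2844 0.031 ]
mat (array([0.4792, 0.2751]), array([142.6123, 236.1212]), np.float32(-0.055660605))
```

View pics/c2.png

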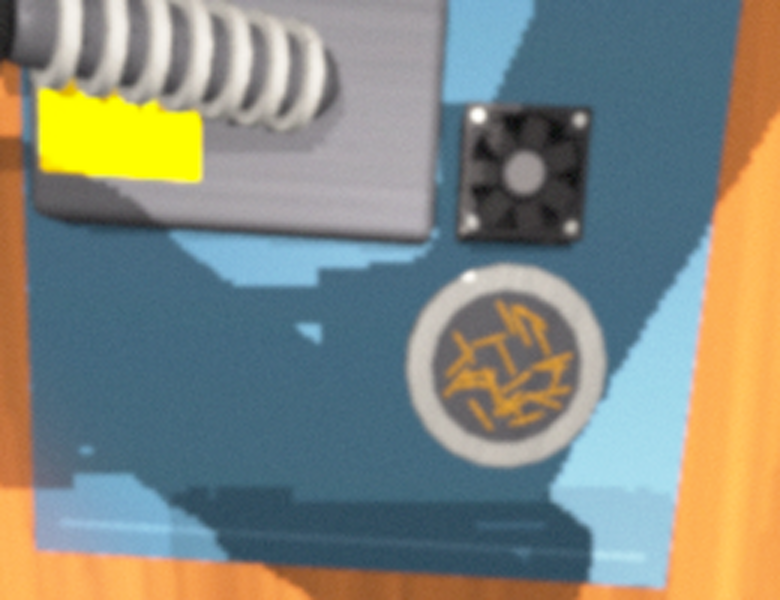

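```bash
cat > act.py <<'E'
from meas import *
G=0.0187
def st(t=""): print(t,"t%.1f"%manip.read_time(),np.array(manip.read_tool_pos()),"open %.4f"%manip.read_opening(),"F",np.array(manip.read_force()))
def pick(xy,th,tipz,lift,hi=.12):
    R=Rd(th); manip.movep((xy[0],xy[1],hi),R); 
    hit=manip.move_linear((xy[0],xy[1],tipz),R,max_speed=.15,f_stop=15); st(f"down hit={hit}")
    if hit: raise SystemExit("hit on the way down")
    manip.clamp(); st("clamped")
    manip.move_linear((xy[0],xy[1],lift),R,max_speed=.1); st("lifted")
def place(xy,th,tipz,hi,up=.12,near=.012):
    R=Rd(th); manip.move_linear((xy[0],xy[1],tipz+near),R,max_speed=.12)
    hit=manip.move_linear((xy[0],xy[1],tipz-.004),R,max_speed=.02,f_stop=4); st(f"set down hit={hit}")
    manip.open_gripper(); manip.wait(.2); st("opened")
    manip.move_linear((xy[0],xy[1],up),R,max_speed=.15)
E
python3 - <<'E'
from act import *
P=(.4371,.3449); th=np.pi-.06
pick(P,th,.0123,.052)
D=(.516,.375)
manip.move_linear((D[0],D[1],.052),Rd(th),max_speed=.15)
place(D,th,.0123,.052)
take("side","s2"); take("top","t2")
E
```

```text
down hit=False t10.4 [0.4379 0.3459 0.0133] open 0.0869 F [-0.11   -0.6149  0.5584]
clamped t11.0 [0.4374 0.3451 0.0127] open 0.0599 F [ 0.207  -0.8476  2.6561]
lifted t11.5 [0.4366 0.3444 0.0515] open 0.0599 F [ 0.6253 -0.9047 -3.2549]
set down hit=True t13.2 [0.516  0.3749 0.0127] open 0.0601 F [-1.4292 -0.2326  4.3175]
opened t14.2 [0.515  0.374  0.0112] open 0.0867 F [-0.0821  0.2199 -0.3729]
```

View pics/s2.png

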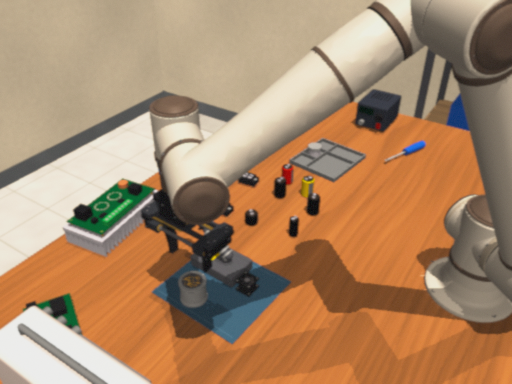

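Run:
```python
from act import *
P=(.4302,.285); th=np.pi/2-.065
manip.move_linear((.50,.36,.16),max_speed=.2)
pick(P,th,.017,.1,hi=.15)
take("side","s3"); v=take("wrist","w3")
s=cv2.imread("pics/s3.png"); cv2.imwrite("pics/s3c.png",cv2.resize(s[180:340,130:320],(712,600),interpolation=cv2.INTER_CUBIC))
```

```text
down hit=False t18.0 [0.4307 0.2855 0.0177] open 0.0869 F [ 0.7153  0.3651 -0.0355]
clamped t18.8 [0.4302 0.285  0.017 ] open 0.0398 F [ 0.2472 -0.0785 -0.2162]
lifted t19.8 [0.4298 0.2846 0.0994] open 0.0394 F [-0.41   -0.0629 -0.7432]
```

View pics/s3c.png

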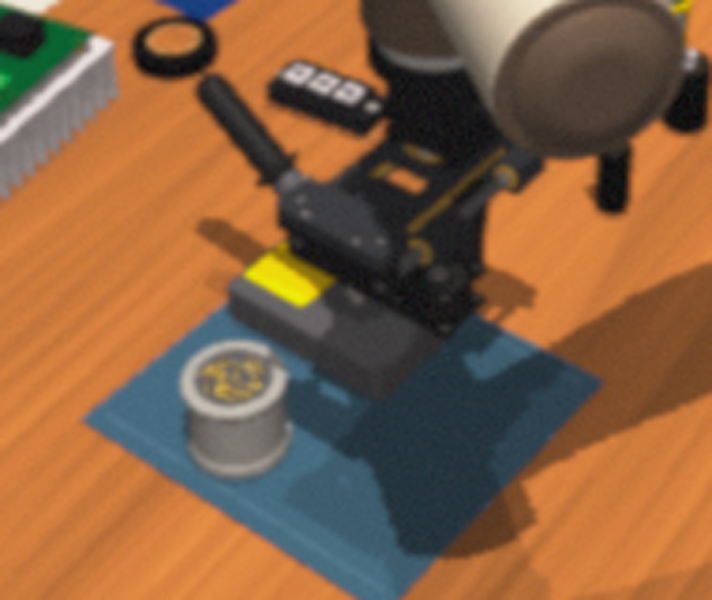

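View pics/w3.png

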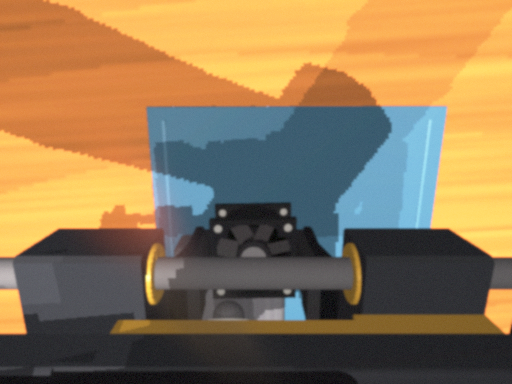

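```bash
cat >> act.py <<'E'
TC=np.array([.528,-.3287]); TY=-.127
def tray(x,y):
    c,s=np.cos(TY),np.sin(TY); return TC+np.array([c*x-s*y,s*x+c*y])
E
python3 - <<'E'
from act import *
manip.move_linear((.4302,.285,.18),max_speed=.2)
X=tray(-.032,-.0605); th=np.pi/2+TY; print(X)
manip.movep((X[0],X[1],.15),Rd(th)); st("over")
place(X,th,.017,.15,near=.02)
v=take("wrist","w4"); take("top","t4"); take("side","s4"); print(manip.read_q())
s=cv2.imread("pics/s4.png"); cv2.imwrite("pics/s4c.png",cv2.resize(s[110:210,250:400],(750,500),interpolation=cv2.INTER_CUBIC))
E
```

```text
[ 0.4886 -0.3847]
over t22.9 [ 0.4892 -0.3839  0.1501] open 0.0395 F [ 0.2619 -0.2847 -0.7892]
set down hit=True t24.9 [ 0.4884 -0.3846  0.017 ] open 0.0394 F [-0.1493  0.1718  3.9724]
opened t26.1 [ 0.4877 -0.3842  0.0162] open 0.0869 F [-0.3871 -0.0442 -0.1752]
[-0.4071  0.4667 -0.1387 -0.0002 -0.9682 -1.2908]
```

View pics/s4c.png

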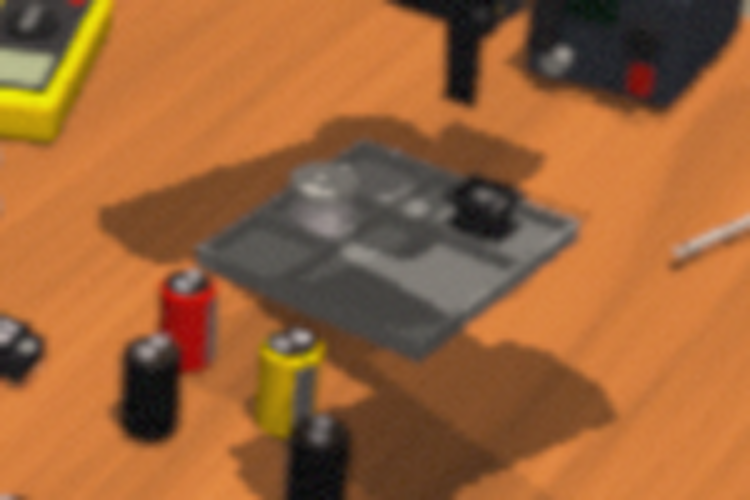

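View pics/w4.png

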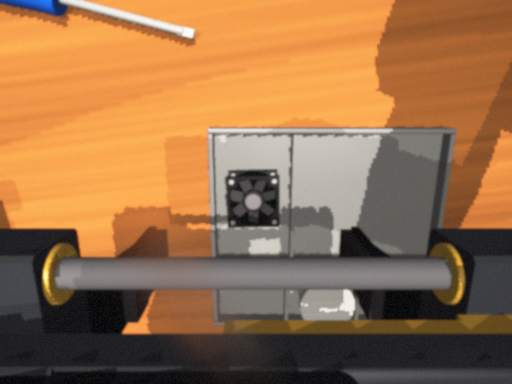

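Run:
```python
from act import *
for P,B in [((.5578,-.0752),(.056,-.062)),((.4407,-.0568),(.056,.062))]:
    pick(P,np.pi,.015,.15,hi=.15)
    X=tray(*B); th=np.pi+TY
    manip.movep((X[0],X[1],.15),Rd(th)); st("over")
    place(X,th,.018,.15,near=.02,up=.15)
v=take("wrist","w5"); take("top","t5"); take("side","s5"); print(manip.read_q())
s=cv2.imread("pics/s5.png"); cv2.imwrite("pics/s5c.png",cv2.resize(s[110:250,200:400],(800,560),interpolation=cv2.INTER_CUBIC))
```

```text
down hit=False t29.4 [ 0.5586 -0.0754  0.0158] open 0.0869 F [ 0.8532 -0.1899  0.3337]
clamped t30.3 [ 0.558  -0.0752  0.015 ] open 0.0350 F [ 1.06   -0.0765 -0.0243]
lifted t31.8 [ 0.5573 -0.0752  0.1492] open 0.0353 F [ 0.0094 -0.5938 -1.1354]
over t33.0 [ 0.576  -0.3961  0.1499] open 0.0353 F [-0.3498 -0.0084 -1.6151]
set down hit=True t35.0 [ 0.5755 -0.3972  0.018 ] open 0.0353 F [0.2554 0.9296 4.1543]
opened t36.3 [ 0.5746 -0.3967  0.0166] open 0.0872 F [-0.0831 -0.731  -0.0585]
down hit=False t39.7 [ 0.4414 -0.0569  0.0154] open 0.0868 F [-0.0958  0.7484  0.5658]
clamped t40.6 [ 0.4405 -0.0568  0.015 ] open 0.0356 F [-0.7498  0.0945  0.6358]
lifted t42.1 [ 0.4403 -0.0569  0.1494] open 0.0353 F [-0.2221  0.0904 -0.9794]
over t43.2 [ 0.5909 -0.2733  0.1497] open 0.0351 F [ 0.1836  0.6894 -0.4774]
set down hit=True t45.2 [ 0.5913 -0.2743  0.018 ] open 0.0354 F [0.5074 0.8466 4.0751]
opened t46.5 [ 0.5903 -0.2739  0.017 ] open 0.0871 F [ 0.0366 -0.4235 -0.1614]
[-0.1866  0.4855 -0.0223 -0.0002 -1.0655  0.0596]
```

View pics/s5c.png

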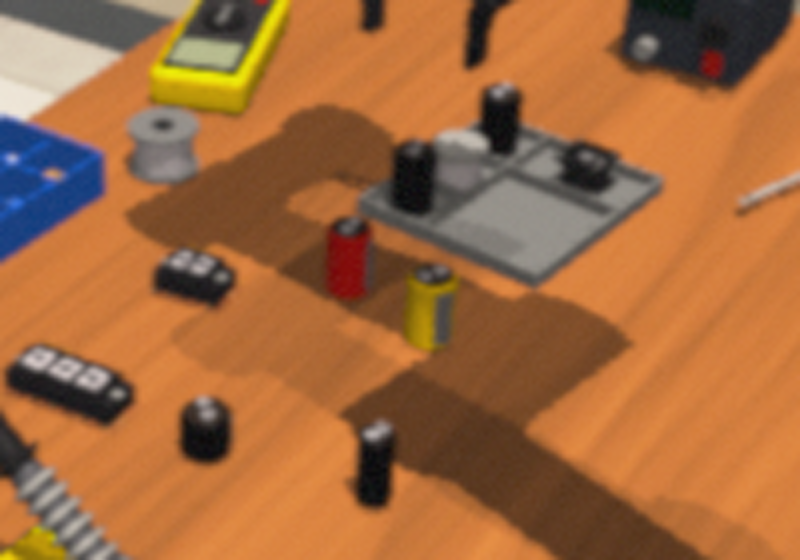

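View pics/w5.png

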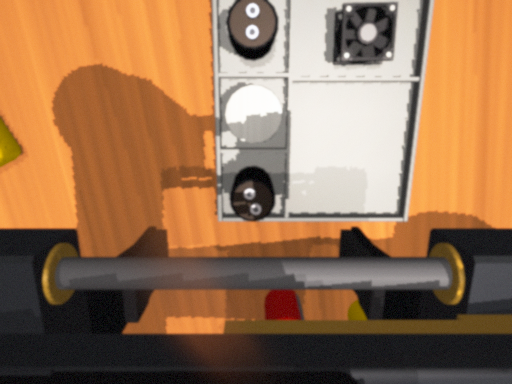

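Run:
```python
from act import *
P=(.6664,.0812)
pick(P,np.pi/2+.048,.014,.15,hi=.15)
X=tray(-.038,.0325); th=np.pi+TY
manip.movep((X[0],X[1],.15),Rd(th)); st("over")
place(X,th,.017,.15,near=.02,up=.15)
v=take("wrist","w6"); take("side","s6"); print(manip.read_q())
s=cv2.imread("pics/s6.png"); cv2.imwrite("pics/s6c.png",cv2.resize(s[110:250,200:400],(800,560),interpolation=cv2.INTER_CUBIC))
```

```text
down hit=False t50.4 [0.6673 0.0814 0.0151] open 0.0868 F [0.1599 1.5014 0.3535]
clamped t51.3 [0.6664 0.0813 0.0139] open 0.0326 F [ 0.3142  0.913  -0.5511]
lifted t52.8 [0.6659 0.0811 0.149 ] open 0.0327 F [-0.4096  0.6181 -2.3439]
over t54.6 [ 0.4948 -0.2914  0.15  ] open 0.0325 F [ 0.5174 -0.5332 -1.0514]
set down hit=True t56.6 [ 0.4943 -0.2916  0.0169] open 0.0322 F [-0.4401  0.4879  4.6023]
opened t57.9 [ 0.4932 -0.2912  0.0158] open 0.0870 F [-0.0751  0.7421  0.1956]
[-0.2509  0.3623 -0.2247 -0.0003 -0.9864  0.1239]
```

View pics/s6c.png

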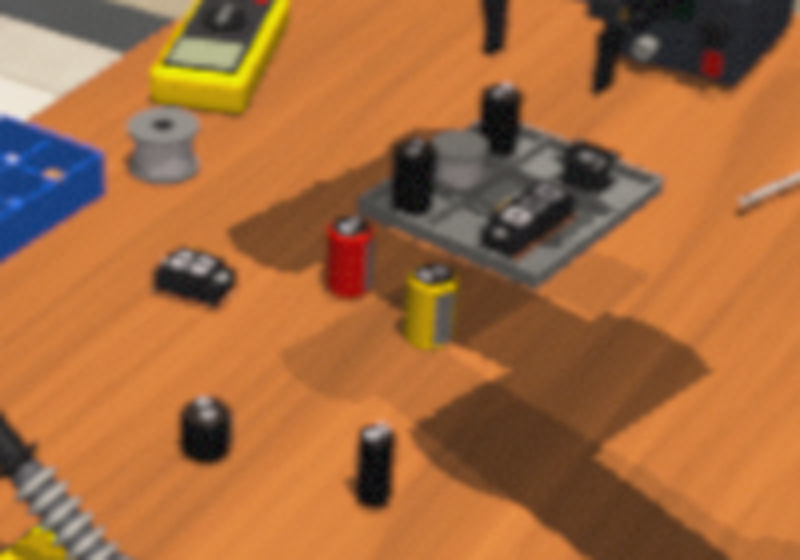

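View pics/w6.png

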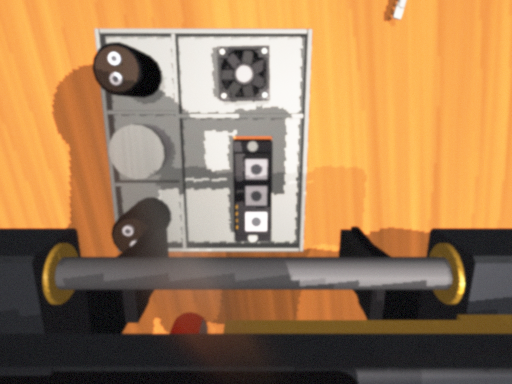

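Run:
```python
from act import *
th=np.pi-.06; D=(.516,.375); P=(.4371,.3449)
pick(D,th,.0123,.052,hi=.16)
manip.move_linear((P[0],P[1],.052),Rd(th),max_speed=.15)
place(P,th,.0123,.052,up=.15)
manip.movep((.47,.40,.22),Rd(np.pi)); v=take("wrist","w7")
def circ(v,xy,r,z0,z1,h):
    Q,C,uv=above(v,xy,r,z0,z1,h); return cv2.minEnclosingCircle((Q[:,:2]*1000).astype(np.float32)),Q.mean(0),np.percentile(C[:,2],[5,50,95])
print("pot",circ(v,(.437,.345),.045,.045,.075,.058))
manip.movep((.57,.09,.22),Rd(np.pi)); v=take("wrist","w8")
print("short",circ(v,(.5579,.0755),.03,.025,.045,.033)); print("slim",circ(v,(.4385,.0586),.03,.047,.067,.055))
manip.movep((.52,-.27,.22),Rd(np.pi)); v=take("wrist","w9")
R=np.array([[np.cos(TY),-np.sin(TY)],[np.sin(TY),np.cos(TY)]])
for n,b in (("cap1",(.056,-.062)),("cap2",(.056,.062))):
    X=tray(*b); c=circ(v,X,.03,.05,.07,.058); print(n,c,(np.array(c[0][0])/1000-TC)@R)
for n,b,r,z in (("fan",(-.032,-.0605),.032,.031),("module",(-.038,.0325),.052,.033)):
    X=tray(*b); Q,C,uv=above(v,X,r,.024,.045,z); c=rect(Q); print(n,c,(c[0]-TC)@R,np.percentile(C[:,2],[5,50,95]))
take("top","t9"); st()
t=cv2.imread("pics/t9.png"); cv2.imwrite("pics/t9c.png",cv2.resize(t[140:270,120:420],(780,338),interpolation=cv2.INTER_CUBIC))
```

```text
down hit=False t62.6 [0.5166 0.3755 0.0133] open 0.0870 F [ 0.023  -1.1606  0.3047]
clamped t63.2 [0.516  0.375  0.0126] open 0.0600 F [-1.2142 -0.8996  1.7107]
lifted t63.7 [0.5156 0.3747 0.0516] open 0.0600 F [-0.1837  0.2899 -3.4801]
set down hit=True t65.4 [0.4371 0.3449 0.0125] open 0.0603 F [-0.1723 -0.4188  3.9068]
opened t66.4 [0.4362 0.3439 0.0113] open 0.0870 F [ 0.4912 -0.1971  0.0974]
pot (((436.19732666015625, 344.6665344238281), 30.603395462036133), array([0.4363, 0.3441, 0.058 ]), array([0.0551, 0.0563, 0.0578]))
short (((557.80419921875, 75.49458312988281), 18.021032333374023), array([0.5581, 0.0754, 0.033 ]), array([0.0312, 0.0336, 0.0375]))
slim (((438.5294494628906, 58.6268424987793), 13.700262069702148), array([0.4382, 0.0582, 0.055 ]), array([0.0498, 0.0555, 0.0597]))
cap1 (((574.0700073242188, -395.0987243652344), 18.267473220825195), array([ 0.5739, -0.3956,  0.058 ]), array([0.0557, 0.0583, 0.0619])) [ 0.0541 -0.06  ]
cap2 (((589.1847534179688, -274.2164611816406), 18.26641845703125), array([ 0.5892, -0.2743,  0.058 ]), array([0.0557, 0.0585, 0.0621])) [0.0538 0.0618]
fan (array([ 0.488 , -0.3843]), array([40.0048, 40.2782]), np.float32(1.4639663)) [-0.0326 -0.0602] [0.0246 0.03   0.032 ]
module (array([ 0.4943, -0.2888]), array([31.9612, 87.2202]), np.float32(1.4449285)) [-0.0384  0.0354] [0.0244 0.032  0.0341]
 t70.7 [ 0.5207 -0.2688  0.2201] open 0.0869 F [-0.7023 -0.3934 -0.6692]
```

View pics/w9.png

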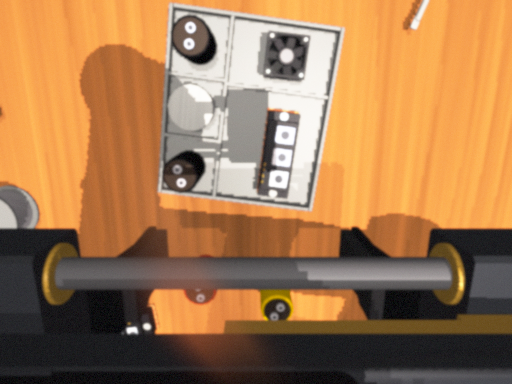

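View pics/t9c.png

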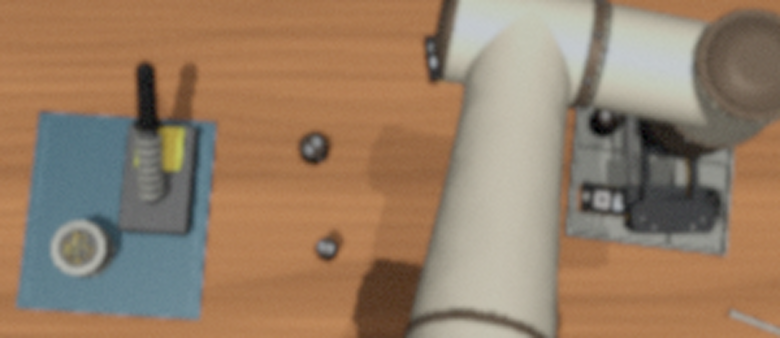

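View pics/w7.png

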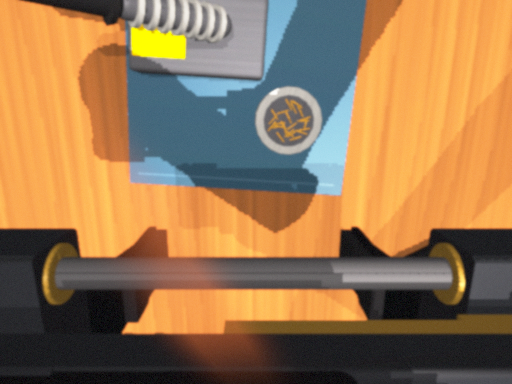

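All of the parts are standing or lying in their bays, and the pot is back at its spot (w7 px 289,121). The robot is clear of everything, so I'm handing in.

Run:
```python
from h import *
print(manip.hand_in(), manip.read_time())
```

```text
the job is handed in; nothing more can be done
the job is handed in; nothing more can be done
```

The job tray is made up and handed in at about 71 s of the 134 s allowed; `hand_in` gives no verdict. I moved the pot aside, laid the fan in its bay and stood the two big black capacitors in the outer small bays. The long module then went into the wide bay, and the pot went back to its place.

My last wrist-camera checks, in tray axes unless noted:

| Part | Where it is | Result |
|---|---|---|
| Big capacitors | (54, -60) and (54, 62) mm, tops at the expected height | within limits |
| Fan | (-33, -60) mm, lying flat | within limits |
| Long module | (-38, 35) mm, lying flat | within limits |
| Pot | about 1 mm from its starting position | within limits |
| Short and slim capacitors | moved by less than 0.1 mm | left alone |
| Short module, red and yellow capacitors | seen in their places in later pictures, not re-measured | left alone |

- **Disagreed with the task:** the long module started along the world x axis, not near y as the text says. I went by the pictures and turned it a quarter turn, so it lies along the bay's longer side.
- **Fits less exact:** my measurements gave the modules about 5 to 7 mm shorter than stated, because their edges blur in the depth image. My first fit of the fan also caught the iron stand, so I used its hub instead.

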